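Pack away the bronzes: shut the box and pin the hold-down bar over it

ROBOT

A 7-joint arm with a two-finger parallel gripper is mounted at the origin on the work surface. World frame = base frame: x ahead of the robot, y to its left, z up, the work surface at z = 0. Lengths are in m, angles in rad, forces in N, time in s.
With the tool pointing down it reaches from about 0.35 to 0.9 m from the base axis. Payload 19.9 kg.
Tool frame: the origin (TCP) lies midway between the tips of the shut fingers; the grasp point (between the pads) lies 19 mm behind it; z points along the fingers, y is the line along which they close (so a half turn about z gives the same grasp; the last joint's range is limited). The gripper opens to 94 mm and grips with 3 to 60 N. Pads are 16 mm wide; open, the fingers measure 119 mm over their backs; the gripper's body (75 mm by 177 mm) begins 78 mm behind the grasp point.
Start: joints at [-1.244, 0.417, -0.01, 1.614, 0.005, 1.111, -0.053], TCP at [0.225, 0.583, 0.205] pointing down, gripper open.
Joint ranges: [-2.81, 2.81], [-0.39, 2.02], [-1.27, 1.25], [0.06, 2.57], [-1.19, 4.33], [0.19, 2], [-2.82, 2.82]. Speed limits (rad/s): [1.89, 1.89, 2.39, 2.39, 3.01, 3.01, 3.01].

INTERFACE

Orientations are given as a unit quaternion [w, x, y, z].
In Python, from workcell import robot gives the robot as it stands. The module is installed in compiled form; this text tells all that it offers.
- The arm moves only by the tool play_rows, never from a script. Its argument "increments" is a list of rows, each a list of 5 numbers: the shift along the tool's x, y, z in units of 0.02 m (1.0 is 0.02 m), then the turn about the tool's z in units of 8 degrees (1.0 is 8 degrees), then the opening, from 0 (shut) to 1 (fully open). A call has 1 to 20 rows; each row shifts and turns the commanded pose from where the row before left it, along the tool's axes as they then stand; what a row does not reach is not made up. A row lasts 1/10 s, in which the tool goes at most 50 mm and 8.59 degrees, less where a joint would pass 70% of its speed; a pose out of reach is approached as far as the arm can. A call with a number of a shift or a turn outside -1 to 1 is refused whole. A call with a gripper value outside its range is refused whole. The fingers move at their own pace and stop on an object; the grip force is fixed at half the most. Time passes only in rows, so rows that do not move let the fingers close. It gives the time, the measured TCP pose, the force, the opening and the grip force at its end, in the units of the state.
- robot.state(): the state, without advancing time (a new reading comes with each control period).
- robot.read_camera(name): name is "scene" or "top" or "wrist"; returns the picture (420x560x3 uint8, blue, green, red); there is no depth.
- robot.get_calibration(name): a dict with "K" (3x3 intrinsics, pixels), "origin" and "rotation" of the camera in the world. Camera axes: x right, y down, z forward; pixel columns grow to the right and rows downward; lengths in m; the calibration is good to about 2 mm. A picture is of the moment at which its call begins: read the wrist's pose just before it. get_calibration takes no time and is no camera call; for the wrist camera it gives the pose at the moment of the call.
- robot.sign_off(): hands the job in; it is judged then, once.
The state is a dict: "time": time; "joint_positions": joint angles; "joint_vel": joint speeds; "joint_torque": joint torques, N m; "position": TCP position; "eef_rot": TCP orientation; "ft_force": force on the tool from outside, world axes, zero at the start; "ft_torque": the same for the moment, N m; "opening": opening from 0.0 (shut) to 1.0 (fully open); "gripper_force": force on a finger pad.
Only numpy, scipy, OpenCV 4.12 (cv2) and the standard library are available. Lean on these libraries where they do the work, as an engineer would, in place of code of your own. Each camera call takes 0.05 s, during which the arm holds its last target. There are 200 camera calls.

TASK

Packing up the stall: shut the blue box over the bronze figures until the lid lies fully down. Then pull up the red plunger knob on the green sliding section, slide the section along the steel tube towards the box to the next hole so that its black rung comes over the lid, and let the pin drop fully home. Finish while still gripping the knob, holding the pin home in that hole; leave all the other goods where they are.

Things in the scene. Friction and masses are not known exactly. Their poses are not given: they have to be found in the camera images.
- rack: Plywood carrying board, 370 x 270 mm, 18 mm thick, fixed. Origin on the table under its middle (5 mm off centre). x runs along the steel tube from the robot's end towards the box, z is up. The tube, 30 mm square, lies along y = 0 from x = -170 to 17 mm, top face 54 mm above the table, with 12 mm holes in its top at x = -142, -97, -52 (where the pin starts) and -7 mm.
- curio_box: Open blue box with red lining, fixed on the board: 150 mm along rack x (rack x = 25 to 175 mm), 220 mm along y, 65 mm high, rim 83 mm above the table. Origin under its middle, axes as the rack's.
- next_hole (a point): Centre of the hole at rack x = -7 mm, at the tube's top face: the next hole towards the box from where the pin stands at the start. All axes as the rack's.
- knob (a point): Middle of the red plunger knob: upright cylinder, 28 mm across, 24 mm high, on the pin's axis, 92 mm above the table when home. Under it a steel barrel, 23 mm across or less, on the green section (top 57.5 mm above the table). Both sides (rack y) are free for 60 mm. Towards the box, 21 mm from the axis, stands a green plate 110 mm wide, 80 mm above the table, with two rods up to the rung.
- plunger (a joint): How far the pin is pulled up, m: 0 = home, 0.014 = upper stop. A spring presses it down, 5.4 N at home and 0.45 N more per mm. The 10 mm pin has a round tip 9 mm deep in the hole: pulled over 9 mm it is clear. Let go between holes it rides on the tube and drops into the next hole that comes under it, also when 3 mm off centre.
- section (a joint): Slide of the green section along the tube, m, growing along rack +x: 0 = the hole it starts in, 0.045 = the next hole towards the box (1 mm of play either way), stops at -0.075 and 0.049. It carries the plunger, knob and rung along. About 3 N of friction with the pin clear; locked with the pin in a hole.
- rung (a point): Middle of the black rubber-covered rung: bar of 14 mm diameter, 150 mm long across the tube (rack y), on two steel rods of the section, 61 mm beyond the pin's axis towards the box. Its underside passes 2 mm above the shut lid; at the start it is clear of the lid's swing.
- lid (a joint): Opening angle of the box lid, rad: 0 = shut flat on the box; starts between 0.75 and 1.15. The hinge is stiff: the lid stays at any angle, and it takes about 0.2 Nm to turn (2 N near its free edge).
- lid_hinge (a point): On the lid's hinge line, which runs along rack y at the box's far side (rack x = 175 mm), 83.5 mm above the table, at mid width; level with the lid's inner face.
- lid_edge (a point): Middle of the lid's free edge, on its outer face. The lid is a plate 150 mm from hinge to free edge, 220 mm wide, 8 mm thick; shut, its outer face is 91.5 mm above the table.
- figure0: Bronze figure lying in the box, 70 x 26 x 26 mm; origin under its middle.
- figure1: Another such figure in the box.
- figure2: Another such figure in the box.
- figure3: Another such figure in the box.
- coins: Stack of old coins standing on the board to the right of the tube's near end, 29 mm across, 21 mm high; origin under its middle. Leave alone.
- bangle: Bronze bangle lying on the board to the left of the tube's near end, 68 mm across, 8 mm high; origin under its middle. Leave alone.
- teapot_red: Red clay teapot on the cloth, 88 mm high, 155 mm from spout to handle; origin under its middle. Leave alone.
- teapot_brown: Dark brown clay teapot on the cloth, 97 mm high, 170 mm from spout to handle; origin under its middle. Leave alone.
- abacus: Dark wood abacus with green beads lying flat, 136 x 300 x 22 mm; origin under its middle. Leave alone.

How it is judged:
By the outcome, as a careful person would: the job done as asked, in the order asked, and still so for the second after the job is handed in, while the arm keeps its last pose, push and grip.
It also fails if it takes over 51 s, if anything falls off the work surface, if the arm or the gripper's body presses on something with over 40 N, if the wrist force passes 120 N, or if a joint passes its speed limit or range.

## Working session

There is one attempt and no reset: what is moved stays moved. The work goes in short steps, Python scripts to look and compute and a tool call to move; the robot and the scene stay as the last step left them, time stands still between calls to the robot, and variables do not carry over. Pictures are saved under pics/ and viewed, at most 10 in all, crops included, and the job is handed in when it is done.

Besides the shell and the picture viewer there is one more tool, called after ">>>" as name(argument=value, ...) on one line, values as JSON. play_rows: Moves the arm, as the interface text tells. Shifts and turns lie within -1 to 1; 1 stands for 0.02 m of shift or 8 degrees of turn. Its arguments: {"type":"object","properties":{"increments":{"type":"array","items":{"type":"array","items":{"type":"number","minimum":-1,"maximum":1}}}},"required":["increments"]}

```bash
mkdir -p pics
python3 - <<'E'
from workcell import robot
import cv2,numpy as np
for n in("scene","top"):
    im=robot.read_camera(n);c=robot.get_calibration(n)
    cv2.imwrite(f"pics/{n}0.png",im);np.savez(f"{n}.npz",**c)
    print(n,np.round(c["K"],1).tolist(),np.round(c["origin"],3),np.round(c["rotation"],3).tolist())
s=robot.state();print(s["time"],s["position"],s["eef_rot"],s["opening"])
E
```

```text
scene [[532.0, 0.0, 287.0], [0.0, 532.0, 202.9], [0.0, 0.0, 1.0]] [ 1.016 -1.182  1.044] [-0.431, 0.882, 0.177, -0.074]
top [[473.1, 0.0, 278.3], [0.0, 473.1, 207.9], [0.0, 0.0, 1.0]] [ 0.27  -0.033  1.404] [0.078, -0.665, 0.738, -0.083]
0.1 [0.22520758 0.58265482 0.20489967] [-4.10529430e-05  1.83344954e-01  9.83048485e-01 -5.49453121e-04] 0.999000845797849
```

View pics/scene0.png

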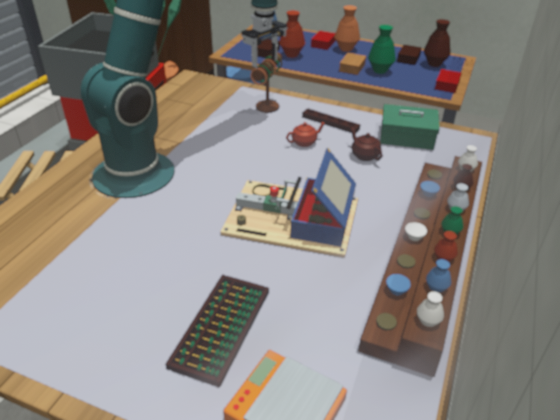

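View pics/top0.png

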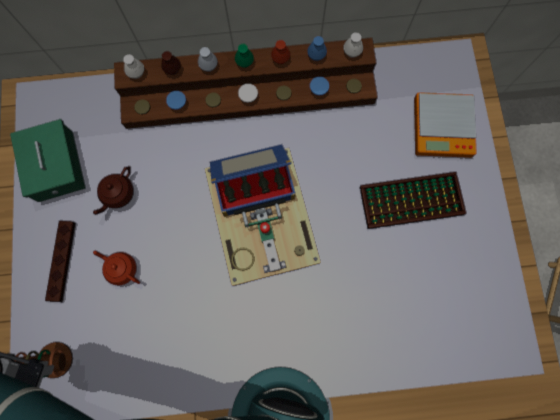

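The scene view shows the board at about (290,215) with the open lid at (337,190). The top view shows the red knob at (265,228), the tube's near end at (274,270) and the box around (252,185). Next I'll measure the knob, tube direction and lid edge.

```bash
cat > h.py <<'E'
from workcell import robot
import cv2,numpy as np
from scipy.spatial.transform import Rotation as R
def rot(q): return R.from_quat(np.roll(q,-1)).as_matrix()
def load(n): return dict(np.load(f"{n}.npz"))
def ray(c,uv):
    d=rot(c["rotation"])@np.linalg.solve(c["K"],[uv[0],uv[1],1]);return np.array(c["origin"]),d
def onz(c,uv,z):
    o,d=ray(c,uv);return o+d*(z-o[2])/d[2]
def proj(c,p):
    q=c["K"]@(rot(c["rotation"]).T@(np.array(p)-c["origin"]));return q[:2]/q[2]
def red(im,roi):
    u0,v0,u1,v1=roi;h=cv2.cvtColor(im,cv2.COLOR_BGR2HSV)
    m=((h[...,0]<8)|(h[...,0]>172))&(h[...,1]>150)&(h[...,2]>90)
    k=np.zeros_like(m);k[v0:v1,u0:u1]=m[v0:v1,u0:u1]
    n,l,s,c=cv2.connectedComponentsWithStats(k.astype(np.uint8))
    return [(s[i,4],c[i].round(1)) for i in range(1,n) if s[i,4]>8]
E
python3 - <<'E'
from h import *
t=cv2.imread("pics/top0.png");s=cv2.imread("pics/scene0.png");T=load("top");S=load("scene")
# board corners from wood mask in top
h=cv2.cvtColor(t,cv2.COLOR_BGR2HSV)
m=((h[...,0]>12)&(h[...,0]<35)&(h[...,1]>45)&(h[...,2]>120)).astype(np.uint8);r=np.zeros_like(m);r[140:295,195:330]=m[140:295,195:330]
r=cv2.morphologyEx(r,cv2.MORPH_OPEN,np.ones((3,3)))
p=cv2.findNonZero(r);hull=cv2.convexHull(p);q=cv2.approxPolyDP(hull,6,True)[:,0]
for a in q: print("board",a,onz(T,a,0.018).round(4))
print(red(t,(250,215,285,245)),red(s,(255,175,290,205)))
A=red(t,(258,218,275,240));
for a,u in A: print(onz(T,u,0.100).round(4))
a=cv2.resize(t[140:290,195:330],None,fx=4,fy=4,interpolation=3);cv2.imwrite("pics/t1.png",a)
a=cv2.resize(s[140:260,215:365],None,fx=5,fy=5,interpolation=3);cv2.imwrite("pics/s1.png",a)
E
```

```text
board [319 262] [ 0.4168 -0.1614  0.018 ]
board [232 284] [0.3798 0.0974 0.018 ]
board [206 172] [0.7267 0.1488 0.018 ]
board [293 165] [ 0.7209 -0.1188  0.018 ]
[(np.int32(60), array([264.5, 226.9]))] [(np.int32(25), array([273.8, 190. ]))]
[ 0.5218 -0.014   0.1   ]
```

View pics/t1.png

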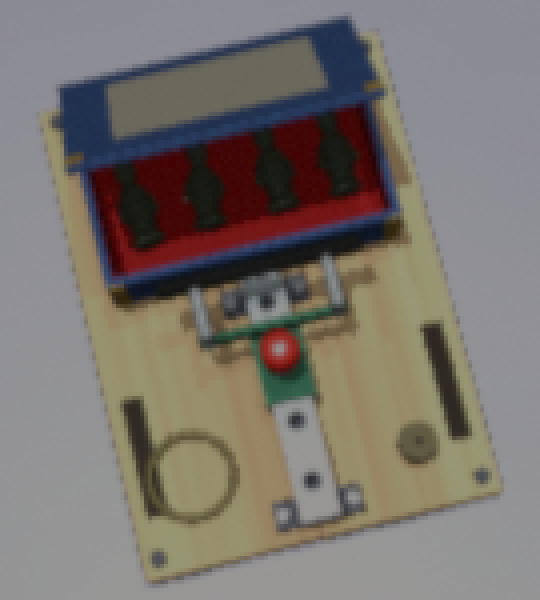

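View pics/s1.png

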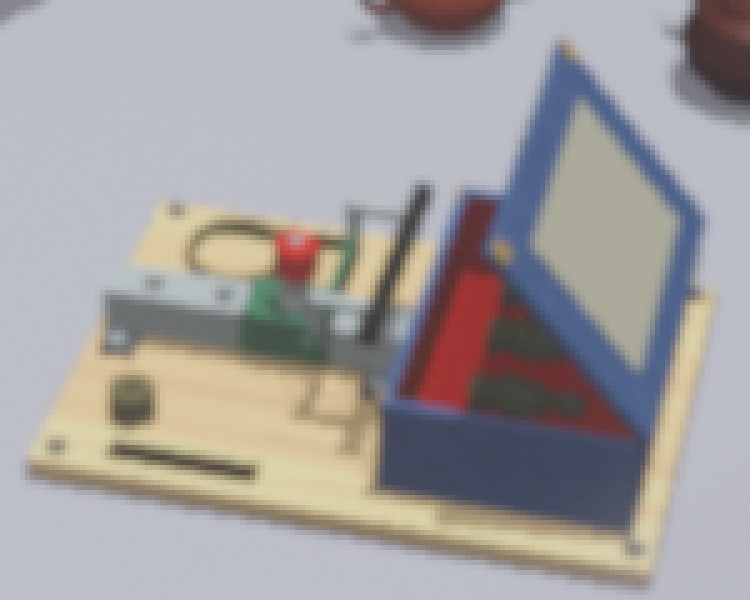

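The crops show the knob at t1 (280,350). The lid's free-edge corners are at t1 (73,162) and (372,88), and at s1 (567,50) and (503,252). The lid leans over the box with its outer face up, and the rung lies in front of the box. I'll triangulate these.

```bash
cat >> h.py <<'E'
def tri(c1,u1,c2,u2):
    o1,d1=ray(c1,u1);o2,d2=ray(c2,u2)
    s=np.linalg.lstsq(np.c_[d1,-d2],o2-o1,rcond=None)[0]
    a,b=o1+s[0]*d1,o2+s[1]*d2;return (a+b)/2,np.linalg.norm(a-b)
def to_tool(target,grasp=False):
    st=robot.state();M=rot(st["eef_rot"]);return M.T@(np.array(target)-st["position"])/0.02
E
python3 - <<'E'
from h import *
T=load("top");S=load("scene")
f=lambda p:(195+p[0]/4,140+p[1]/4); g=lambda p:(215+p[0]/5,140+p[1]/5)
L=[tri(T,f(a),S,g(b)) for a,b in(((73,162),(567,50)),((372,88),(503,252)))]
for l in L: print("lid corner",l[0].round(4),l[1].round(4))
k=tri(T,f((280,350)),S,g((297,245)));print("knob",k[0].round(4),k[1].round(4))
yaw=np.deg2rad(8.1);ux=np.array([np.cos(yaw),np.sin(yaw),0])
e=(L[0][0]+L[1][0])/2
d=L[0][0]-L[1][0];print("width",np.linalg.norm(d),"yaw from edge",np.rad2deg(np.arctan2(-d[0],d[1])))
print("tube holes",[onz(T,f(p),0.054).round(4) for p in((297,420),(312,480))])
print("edge x rel knob",(e-k[0])@ux, "expected hinge at 227; edge z",e[2])
E
```

```text
lid corner [0.6436 0.1085 0.1966] 0.0028
lid corner [ 0.6751 -0.0944  0.1954] 0.0044
knob [ 0.522  -0.0141  0.0995] 0.0045
width 0.20532525176145955 yaw from edge 8.817672491038484
tube holes [array([ 0.4765, -0.0218,  0.054 ]), array([ 0.4324, -0.0281,  0.054 ])]
edge x rel knob 0.13894562699137805 expected hinge at 227; edge z 0.19599657004077456
```

>>> play_rows(increments=[[0,0,-0.7,-0.91,0],[0,0,-0.7,-0.91,0],[0,0,-0.7,-0.91,0],[0,0,-0.7,-0.91,0],[-0.58,-0.99,0,0,0],[-0.58,-0.99,0,0,0],[-0.58,-0.99,0,0,0],[-0.58,-0.99,0,0,0],[-0.58,-0.99,0,0,0],[-0.58,-0.99,0,0,0],[-0.58,-0.99,0,0,0],[-0.58,-0.99,0,0,0],[-0.58,-0.99,0,0,0],[-0.58,-0.99,0,0,0],[-0.58,-0.99,0,0,0],[-0.58,-0.99,0,0,0],[-0.58,-0.99,0,0,0],[-0.58,-0.99,0,0,0],[-0.58,-0.99,0,0,0],[-0.58,-0.99,0,0,0]])

```text
time: 2.1
position: [0.4535, 0.2942, 0.2612]
eef_rot: [-0.0, -0.07, 0.998, -0.0]
ft_force: [0.1, -0.2, 0.2]
opening: 0.005
gripper_force: 0.0
```

>>> play_rows(increments=[[-0.58,-0.99,0,0,0],[-0.58,-0.99,0,0,0],[-0.58,-0.99,0,0,0],[-0.58,-0.99,0,0,0],[-0.58,-0.99,0,0,0],[-0.58,-0.99,0,0,0],[-0.58,-0.99,0,0,0],[-0.58,-0.99,0,0,0],[-0.58,-0.99,0,0,0],[-0.58,-0.99,0,0,0],[-0.58,-0.99,0,0,0],[-0.58,-0.99,0,0,0],[-0.58,-0.99,0,0,0],[-0.58,-0.99,0,0,0],[-0.58,-0.99,0,0,0],[-0.58,-0.99,0,0,0],[0,0,0,0,0],[0,0,0,0,0]])

```text
time: 3.9
position: [0.6807, 0.0071, 0.2609]
eef_rot: [-0.0, -0.069, 0.998, -0.0]
ft_force: [0.7, 0.7, 0.2]
opening: 0.006
gripper_force: 0.0
```

>>> play_rows(increments=[[0,0,0.9,0,0],[0,0,0.9,0,0],[0,0,0.9,0,0],[0,0,0.9,0,0],[0,0,0.4,0,0],[0,0,0.3,0,0],[0.3,0,0.3,0,0],[0.3,0,0.3,0,0],[0.3,0,0.3,0,0],[0.3,0,0.3,0,0],[0.3,0,0.3,0,0]])

```text
time: 5.0
position: [0.6507, 0.0028, 0.1452]
eef_rot: [0.0, -0.07, 0.998, -0.0]
ft_force: [1.2, -0.2, 0.3]
opening: 0.003
gripper_force: 0.5
```

Run:
```python
from h import *
s=robot.read_camera("scene");cv2.imwrite("pics/s2.png",cv2.resize(s[100:260,215:405],None,fx=4,fy=3.7,interpolation=3))
```

```text
(no output)
```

View pics/s2.png

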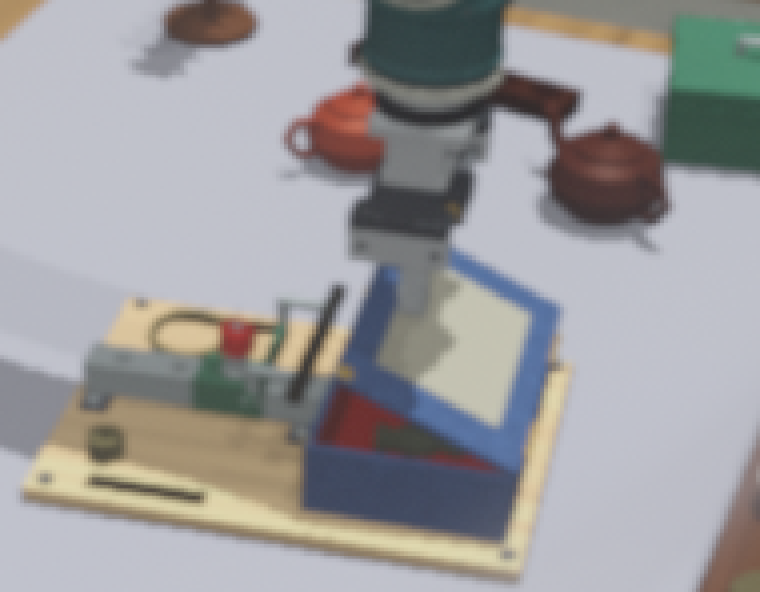

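The fingers rest on the lid's outer face at about (415,300) and have pushed it down to roughly half. I'll keep pushing down.

>>> play_rows(increments=[[0.2,0,0.3,0,0],[0.2,0,0.3,0,0],[0.2,0,0.3,0,0],[0.15,0,0.3,0,0],[0.1,0,0.3,0,0],[0.1,0,0.3,0,0],[0.1,0,0.3,0,0],[0,0,0.3,0,0],[0,0,0.15,0,0]])

```text
time: 5.95
position: [0.6301, -0.0001, 0.0937]
eef_rot: [-0.0, -0.07, 0.998, -0.0]
ft_force: [-0.6, 0.6, 0.3]
opening: 0.007
gripper_force: 0.4
```

>>> play_rows(increments=[[0,0,0.05,0,0],[0,0,0.05,0,0],[0,0,0.05,0,0],[0,0,0,0,0]])

```text
time: 6.35
position: [0.6306, -0.0, 0.0918]
eef_rot: [0.0, -0.07, 0.998, -0.0]
ft_force: [-1.5, -0.7, 3.0]
opening: 0.005
gripper_force: 1.5
```

>>> play_rows(increments=[[0,0,0.05,0,0],[0,0,0.05,0,0],[0,0,0.05,0,0],[0,0,0.05,0,0],[0,0,0,0,0]])

```text
time: 6.85
position: [0.631, -0.0, 0.0911]
eef_rot: [0.001, -0.07, 0.998, 0.0]
ft_force: [-23.0, 0.7, 53.4]
opening: 0.002
gripper_force: 26.5
```

>>> play_rows(increments=[[0,0,-0.3,0,0],[0,0,-0.9,0,0],[0,0,-0.9,0,0.7],[0,0,-0.9,0,0.7],[0,0,-0.9,0,0.7],[0,0,-0.9,0,0.7],[0,0,-0.9,0,0.7],[0.9,0,0,0,0.7],[0.9,0,0,0,0.7],[0.9,0,0,0,0.7],[0.9,0,0,0,0.7],[0.9,0,0,0,0.7],[0.9,0,0,0,0.7],[0,0,0,0,0.7],[0,0,0,0,0.7]])

```text
time: 8.35
position: [0.5239, -0.0149, 0.2019]
eef_rot: [0.001, -0.07, 0.998, 0.0]
ft_force: [-0.4, -0.3, 0.7]
opening: 0.7
gripper_force: 0.0
```

Run:
```python
from h import *
c=robot.get_calibration("wrist");w=robot.read_camera("wrist");np.savez("wrist.npz",**c)
t=robot.read_camera("top");s=robot.read_camera("scene")
print(c["origin"],proj(c,(0.522,-0.0145,0.104)))
A=[x for x in red(w,(0,0,560,420))];print(A)
for n,u in A: print(onz(c,u,0.1).round(4))
print(red(t,(250,215,285,245)))
a=cv2.resize(t[140:290,195:330],None,fx=2.4,fy=2.4,interpolation=3)
b=cv2.resize(s[130:260,215:365],None,fx=2.4,fy=2.4,interpolation=3)
o=np.zeros((800-40,800,3),np.uint8)
o=np.zeros((600,800,3),np.uint8);o[:a.shape[0],:a.shape[1]]=a;o[:b.shape[0],340:340+b.shape[1]]=b
ww=cv2.resize(w,(320,240));o[360:600,:320]=ww
o=np.array(o);cv2.imwrite("pics/m3.png",o);cv2.imwrite("pics/w3.png",w)
```

```text
[ 0.45833219 -0.02461164  0.38133465] [281.84029637 215.15490456]
[(np.int32(856), array([285.4, 210.3]))]
[ 0.5184 -0.012   0.1   ]
[]
```

View pics/m3.png

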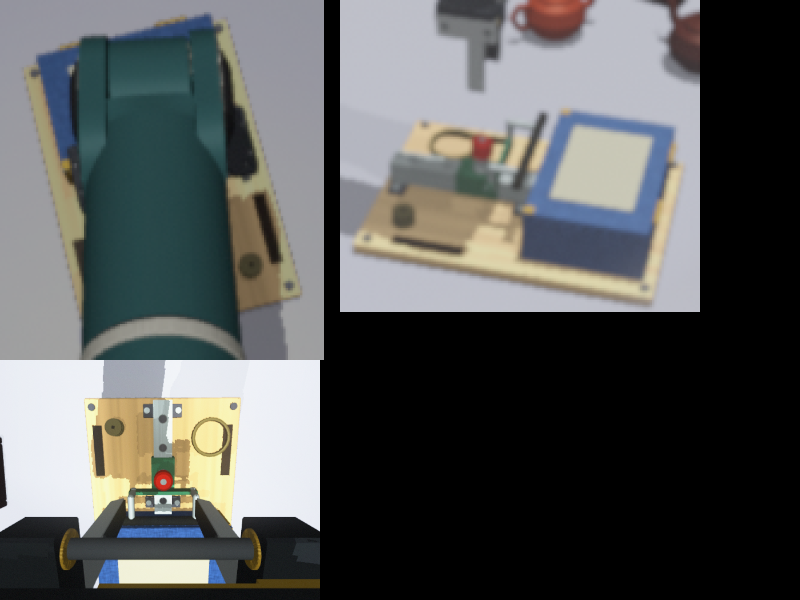

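The lid is flat on the box, and in the wrist view the knob sits between the open fingers. Descending on the knob next.

>>> play_rows(increments=[[0.16,0.09,0.8,0,0.7],[0,0,0.8,0,0.7],[0,0,0.8,0,0.7],[0,0,0.8,0,0.7],[0,0,0.8,0,0.7],[0,0,0.8,0,0.7],[0,0,0.8,0,0.7],[0,0,0.7,0,0.7],[0,0,0,0,0.7]])

```text
time: 9.4
position: [0.5193, -0.0137, 0.0738]
eef_rot: [-0.001, -0.07, 0.998, -0.0]
ft_force: [0.5, 0.4, 0.8]
opening: 0.698
gripper_force: 0.0
```

>>> play_rows(increments=[[0,0,0,0,0.5],[0,0,0,0,0.4],[0,0,0,0,0.35],[0,0,0,0,0.2],[0,0,0,0,0.2],[0,0,0,0,0.2],[0,0,0,0,0.2]])

```text
time: 10.1
position: [0.5201, -0.0115, 0.0759]
eef_rot: [0.0, -0.071, 0.998, 0.001]
ft_force: [-3.6, 11.5, 6.9]
opening: 0.288
gripper_force: 30.0
```

>>> play_rows(increments=[[0,0.1,0,0,0.1],[0,0,-0.15,0,0.1],[0,0,-0.15,0,0.1],[0,0,-0.15,0,0.1],[0,0,-0.15,0,0.1],[0,0,0,0,0.1]])

```text
time: 10.7
position: [0.5196, -0.0114, 0.0876]
eef_rot: [-0.0, -0.07, 0.998, 0.0]
ft_force: [2.1, 5.2, -10.7]
opening: 0.29
gripper_force: 30.0
```

>>> play_rows(increments=[[-0.25,0,0,0,0.1],[-0.25,0,0,0,0.1],[-0.25,0,0,0,0.1],[-0.25,0,0,0,0.1],[-0.25,0,0,0,0.1],[-0.25,0,0,0,0.1],[-0.25,0,0,0,0.1],[-0.25,0,0,0,0.1],[-0.25,0,0,0,0.1],[0,0,0,0,0.1],[0,0,0,0,0.1]])

```text
time: 11.8
position: [0.5636, -0.0049, 0.0868]
eef_rot: [-0.001, -0.07, 0.998, 0.0]
ft_force: [-0.4, 6.4, -10.6]
opening: 0.293
gripper_force: 30.0
```

>>> play_rows(increments=[[0,0,0.15,0,0.1],[0,0,0.15,0,0.1],[0,0,0.15,0,0.1],[0,0,0.15,0,0.1],[0,0,0,0,0.1],[0,0,0,0,0.1]])

```text
time: 12.4
position: [0.5647, -0.0048, 0.076]
eef_rot: [0.0, -0.07, 0.998, 0.0]
ft_force: [0.2, 5.4, 1.1]
opening: 0.29
gripper_force: 30.0
```

>>> play_rows(increments=[[0,0,0.04,0,0.1],[0,0,0.04,0,0.1],[0,0,0,0,0.1],[0,0,0,0,0.1]])

```text
time: 12.8
position: [0.5657, -0.0047, 0.0757]
eef_rot: [0.001, -0.07, 0.998, 0.0]
ft_force: [-3.5, 7.1, 20.8]
opening: 0.293
gripper_force: 30.0
```

Run:
```python
from h import *
w=robot.read_camera("wrist");s=robot.read_camera("scene")
o=np.hstack([cv2.resize(w,(400,300)),cv2.resize(s[130:260,225:398],(400,300),interpolation=3)])
cv2.imwrite("pics/m4.png",o);st=robot.state();print(st["position"],st["ft_force"])
```

```text
[ 0.56574476 -0.00466812  0.07573286] [-3.63838412  6.25867209 20.33726139]
```

View pics/m4.png

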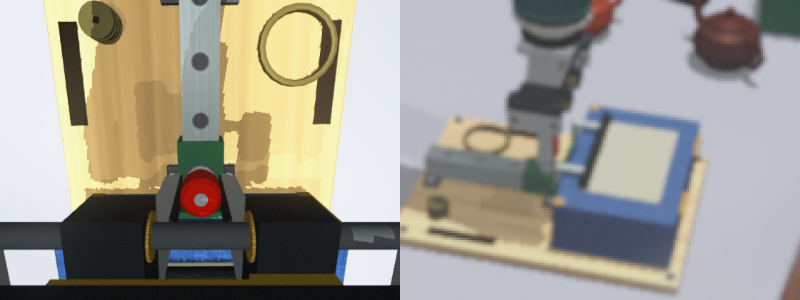

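The rung lies over the shut lid at (600,150). The knob is still gripped at its home height and bears on a hard stop, so the pin is fully home. Handing in.

```bash
python3 -c "
from workcell import robot
print(robot.sign_off())"
```

```text
the job is handed in; nothing more can be done
None
```

I handed the job in at about 13 s of robot time: the lid is shut flat, the green section is one hole nearer the box with its rung over the lid, and the gripper is still holding the pin home. No verdict came back from the sign-off.

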